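# Hang a lipped supply bin on a louvred desk panel

### The arm

A 7-joint arm with a two-finger parallel gripper is mounted at the origin on the work surface. World frame = base frame: x ahead of the robot, y to its left, z up, the work surface at z = 0. Lengths are in m, angles in rad, forces in N, time in s.
With the tool pointing down it reaches from about 0.4 to 0.85 m from the base axis. Payload 4.5 kg.
Tool frame: the origin (TCP) lies between the finger pads; the fingertips stand 11 mm ahead of it and the grasp point (between the pads) lies 8 mm behind it (r.tip_reach is the distance from the TCP to the fingertips, in m); x points along the fingers, y is the direction in which the jaws open and shut, and the axes are right-handed (so a half turn about x gives the same grasp; the last joint's range is limited). The gripper opens to 88 mm and grips with 3 to 60 N. Pads are 18 mm wide; open, the fingers measure 123 mm over their backs; the gripper's body (75 mm by 187 mm) begins 45 mm behind the grasp point.
Start: joints at [-1.277, 0.689, -0.195, 1.565, 0.157, 0.902, -0.215], TCP at [0.161, 0.604, 0.25] pointing down, gripper open.
Joint ranges: [-3.01, 3.01], [-0.46, 2.08], [-1.47, 1.51], [0.13, 2.56], [-1, 4.14], [0.04, 2.09], [-2.66, 2.66]. Speed limits (rad/s): [2.57, 2.57, 3.14, 3.14, 3.14, 3.14, 3.14].

### API

Orientations are given as a unit quaternion [x, y, z, w].
In Python, from plant import r gives the robot as it stands.
- The arm moves only by the tool drive_tool, never from a script. Its argument "deltas" is a list of rows, each a list of 3 entries, a list of its own where there are three numbers: the turn, a rotation vector about the tool's x, y, z in degrees, then the shift along the tool's x, y, z in cm, then the finger opening in cm, from 0 to 8.81. A call has 1 to 12 rows; each row shifts and turns the commanded pose from where the row before left it, along the tool's axes as they then stand; what a row does not reach is not made up. A row lasts 1/12 s, in which the tool goes at most 41.7 mm and 7.16 degrees, less where a joint would pass 70% of its speed; a pose out of reach is approached as far as the arm can. A call is refused whole if a number of a shift passes 4.17 or a number of a turn 7.16, either way. A call with a gripper value outside its range is refused whole. The fingers move at their own pace and stop on an object; "force" is the grip in N (left out, the last holds). Time passes only in rows, so rows that do not move let the fingers close. It gives the time, the measured TCP pose, the force and the opening at its end, in the units of the state.
- r.get_state(): the state, without advancing time (a new reading comes with each control period).
- r.snapshot(name): name is "scene" or "top" or "wrist"; returns a dict with "color" (384x512x3 uint8, red, green, blue), "fov_y" (degrees; the focal length in pixels is half the picture's height over the tangent of half this angle, whatever the lens; pixels are square), "cx", "cy" (the principal point, pixels), "extrinsics" (4x4, takes a point from world to camera coordinates); the wrist camera has in their place "tool_from_camera" (4x4, takes a point from camera to tool coordinates, whose origin is the TCP and whose axes are the tool frame's). Camera axes: x right, y up, looking along -z (the intrinsics and any distortion apply to the point x, -y, -z); pixel columns grow to the right and rows downward; lengths in m; the calibration is good to about 2 mm. A picture is of the moment at which its call begins: read the wrist's pose just before it. There is no depth.
- r.finish_job(): hands the job in, once; it reports no verdict.
The state is a dict: "clock": time; "q": joint angles; "qd": joint speeds; "joint_torque": joint torques, N m; "tool_pos": TCP position; "eef_rot": TCP orientation; "contact_force": force on the tool from outside, world axes, zero at the start; "moment": the same for the moment, N m; "opening": opening from 0.0 (shut) to 1.0 (fully open).
Only numpy, scipy, OpenCV 4.12 (cv2) and the standard library are available. Lean on these libraries where they do the work, as an engineer would, in place of code of your own. Each camera call takes 0.05 s, during which the arm holds its last target. There are 200 camera calls.

### The job

Lift the blue supply bin over the hanging rail of the louvred desk panel, with its middle in line with the yellow tag, and hang it there by its lip. Feel the lip down into the slot behind the rail and press it gently but fully home on the red seat bar, without banging or forcing the panel, then let go. Leave the pen pot, the apple and the tissue box where they are.

Things in the scene. Friction and masses are not known exactly. Their poses are not given: they have to be found in the camera images.
- bin: Loose blue open plastic bin with two blocks of sticky notes (35 mm high), 0.11 to 0.23 kg. Tray 90 (x) by 60 (y) by 70 mm high, walls 4 mm; grip it from outside across its 60 mm width. Origin: centre of the underside, z up, back (with the lip) at +x. Starts upright on the desk, back turned within 0.4 rad of +x.
- lip (a point): Middle of the lower edge of the bin's lip, at (56.5, 0, 36) mm in the bin's frame. A 4 mm flange at the rim (z 66 to 70) reaches back to x = 59 mm and turns down into this lip: 5 mm thick (x 54 to 59), 52 mm wide. The gap between back wall (x = 45) and lip is 9 mm.
- panel: Fixed desk panel 432 mm wide (y), front (-x) to the robot, yawed up to 0.25 rad; origin on the desk, z up. Grey uprights 235 mm tall at y = +-210 mm. Between them an aluminium hanging rail along y, clamped at an UNMEASURED height: its slot floor is 150 to 180 mm above the desk (poses do not show it: feel or see it). Pressing with more than about 30 N fails.
- rail_front (a point): Back face of the rail's front plate, panel frame (-10, 0, 150) mm; its height is only the lowest possible slot floor. The plate is 4 mm thick (x -14 to -10), from 60 mm below to 26 mm above the slot floor. The lip goes down behind it. When home the bin's underside is 36 mm below the slot floor and its back wall within 6 mm of the plate.
- slot_strip (a point): Nose of the sprung black plastic strip at the slot's rear, panel frame (-7, 0, 156) mm at the lowest rail height. It leaves 3 mm; the 5 mm lip pushes it back (3 to 5 N sideways). Above the nose it slopes up and rearwards, to x = 1.5, 22 mm over the slot floor. It grips: the bin will not sink by its weight; push down 8 to 15 N, close to the lip lest the bin pitch, until the lip stops dead.
- louvre (a point): Louvre behind the slot, panel frame (13, 0, 175) mm at the lowest rail height: leans back from x = 5 to 22 mm, up to 36 mm above the slot floor.
- neighbour (a point): Green bin fixed on the rail, 50 mm deep, 56 mm wide: keep clear of it. Point: panel frame (-41, 170, 150) mm, its middle at the lowest rail height.
- tag: Yellow tag, 14 mm wide, on the grey bar 32 mm behind the panel's origin, 180 mm above the desk (origin: middle of its underside; axes as the panel's). It marks where along the rail the bin's middle goes (15 mm either way); only to be looked at.
- seat_bar (a joint): Red bar lying along the slot floor on a very soft spring (under 1 N): metres it is pressed down; 0 = standing 5 mm above the floor, 0.005 = lip fully home on the floor.
- pot: Black pen pot, 72 mm wide, 80 mm tall, with pens up to 92 mm; loose; origin: centre of its underside. Leave alone.
- apple: Green apple, 74 mm wide, 66 mm tall; loose; origin: centre of its underside. Leave alone.
- tissues: White and green tissue box 110 by 110 by 80 mm; loose; origin: centre of its underside. Leave alone.
There are look-alikes about, which are no part of the job. There is more than one size of the bin; the one meant has the size given above.

How it is judged:
By the outcome, as a careful person would: the job done as asked, in the order asked, and still so for the second after the job is handed in, with the robot touching nothing.
It also fails if it takes over 53 s, if anything falls off the work surface, if the arm or the gripper's body presses on something with over 40 N, if the wrist force passes 120 N, or if a joint passes its speed limit or range.

## Working session

There is one attempt and no reset: what is moved stays moved. The work goes in short steps, Python scripts to look and compute and a tool call to move; the robot and the scene stay as the last step left them, time stands still between calls to the robot, and variables do not carry over. Pictures are saved under pics/ and viewed, about 8 in all and at most 12, crops included, and the job is handed in when it is done.

Besides the shell and the picture viewer there is one more tool, called after "Request:" in YAML: its name, and indented under it one key for each argument. drive_tool: Moves the arm, as the interface text tells. Its arguments: {"type":"object","properties":{"deltas":{"type":"array","items":{"type":"array"}},"force":{"type":"number"}},"required":["deltas"]}

```bash
mkdir -p pics; ls
cat > h.py <<'E'
import numpy as np, cv2, json
from plant import r
from scipy.spatial.transform import Rotation as R
def snap(n,f):
    st=r.get_state(); s=r.snapshot(n); cv2.imwrite(f'pics/{f}.png',s['color'][:,:,::-1])
    if n=='wrist':
        T=np.eye(4);T[:3,:3]=R.from_quat(st['eef_rot']).as_matrix();T[:3,3]=st['tool_pos']
        c2w=T@np.array(s['tool_from_camera'])
    else: c2w=np.linalg.inv(np.array(s['extrinsics']))
    d=dict(c2w=c2w.tolist(),f=192/np.tan(np.radians(s['fov_y'])/2),cx=s['cx'],cy=s['cy'],other={k:str(v) for k,v in s.items() if k not in('color','extrinsics','tool_from_camera')})
    json.dump(d,open(f'pics/{f}.json','w')); return d
def ray(f,u,v):
    d=json.load(open(f'pics/{f}.json'));M=np.array(d['c2w'])
    return M[:3,3],M[:3,:3]@np.array([(u-d['cx'])/d['f'],-(v-d['cy'])/d['f'],-1])
def onz(f,u,v,z):
    o,d=ray(f,u,v);return o+d*(z-o[2])/d[2]
def tri(a,b):
    A=[];y=[]
    (o1,d1),(o2,d2)=ray(*a),ray(*b)
    t=np.linalg.lstsq(np.c_[d1,-d2],o2-o1,rcond=None)[0]
    p,q=o1+t[0]*d1,o2+t[1]*d2; return (p+q)/2,np.linalg.norm(p-q)
def proj(f,p):
    d=json.load(open(f'pics/{f}.json'));c=np.linalg.inv(np.array(d['c2w']))@np.r_[p,1]
    return d['cx']+d['f']*c[0]/-c[2], d['cy']+d['f']*c[1]/c[2]
E
python3 - <<'E'
from h import *
np.set_printoptions(precision=4,suppress=True)
print(r.get_state(),r.tip_reach)
for n in('scene','top','wrist'):
    d=snap(n,n+'0');print(d['other'],np.array(d['c2w']))
a=cv2.imread('pics/scene0.png');b=cv2.imread('pics/top0.png')
cv2.imwrite('pics/v1.png',cv2.resize(np.vstack([a,b]),None,fx=.78,fy=.78))
E
```

```text
pics
{'clock': 0.0, 'q': array([-1.2772,  0.69  , -0.1946,  1.5663,  0.1573,  0.9024, -0.2151]), 'qd': array([-0.0001,  0.0006, -0.0001,  0.0029, -0.0013, -0.0004, -0.0037]), 'joint_torque': array([ -0.0008, -52.7542,  -1.2671, -15.3424,  -0.0527,   0.0064,
         0.0002]), 'tool_pos': array([0.1604, 0.6034, 0.2489]), 'eef_rot': array([ 0.0909,  0.7012, -0.0922,  0.7011]), 'contact_force': array([ 0.3752,  0.2866, -0.0958]), 'moment': array([-0.0372, -0.004 ,  0.0134]), 'opening': 1.0009892486981877} 0.011
{'fov_y': '51.31260526040539', 'cx': '261.04843036128506', 'cy': '192.1679967952095'} [[ 0.2492 -0.6963  0.6731  1.1757]
 [ 0.9684  0.1853 -0.1668 -0.2557]
 [-0.0086  0.6934  0.7205  0.835 ]
 [ 0.      0.      0.      1.    ]]
{'fov_y': '55.228945510814825', 'cx': '258.6110576261777', 'cy': '193.12061890185444'} [[ 0.0276  0.9968 -0.0746  0.4473]
 [-0.9991  0.0252 -0.0331 -0.1236]
 [-0.0311  0.0754  0.9967  1.2562]
 [ 0.      0.      0.      1.    ]]
{'fov_y': '69.75088757184987', 'cx': '256.18618673579766', 'cy': '192.76374047009335'} [[ 0.2565 -0.9241 -0.2832  0.0862]
 [ 0.9665  0.2452  0.0754  0.6231]
 [-0.0002 -0.2931  0.9561  0.3832]
 [ 0.      0.      0.      1.    ]]
```

View pics/v1.png

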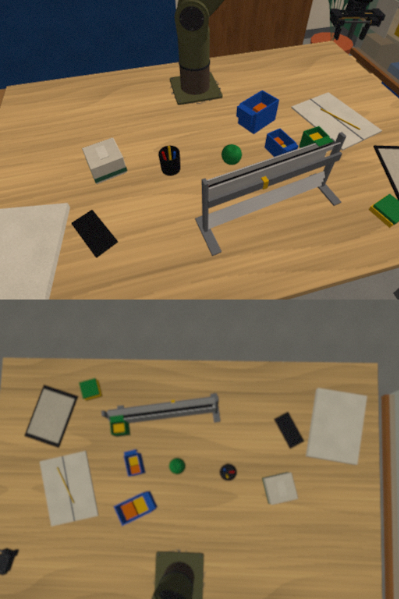

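Shown (0.78x): in the scene view, two blue bins at (258,112) and (281,142), green bins on the rail at (317,138) and on the desk at (385,210), and the panel with its tag at (265,183). In the top view the blue bins are at (136,507) and (135,463). I'll measure both by colour masks and check them in one close crop.

Run:
```python
from h import *
np.set_printoptions(precision=4,suppress=True)
a=cv2.imread('pics/top0.png');h=cv2.cvtColor(a,cv2.COLOR_BGR2HSV)
def blobs(lo,hi,z,mn=30):
    m=cv2.inRange(h,lo,hi);m=cv2.morphologyEx(m,cv2.MORPH_CLOSE,np.ones((9,9)))
    for c in cv2.findContours(m,0,2)[0]:
        if cv2.contourArea(c)<mn: continue
        b=cv2.boxPoints(cv2.minAreaRect(c));P=np.array([onz('top0',*p,z)[:2] for p in b])
        e=P[1]-P[0],P[2]-P[1]
        print(cv2.contourArea(c),b.mean(0),P.mean(0),[ (np.linalg.norm(x),np.degrees(np.arctan2(x[1],x[0]))) for x in e])
print('blue');blobs((105,120,50),(125,255,255),.07)
print('yellow');blobs((22,150,120),(32,255,255),.18,5)
print('green');blobs((45,100,40),(80,255,255),.04)
s=cv2.imread('pics/scene0.png')
c1=cv2.resize(a[110:290,120:300],(540,540));c2=cv2.resize(s[110:330,230:470],(589,540))
cv2.imwrite('pics/v2.png',cv2.resize(np.hstack([c1,c2]),(800,383)))
```

```text
blue
1145.5 [173.4789 266.4176] [0.2929 0.1832] [(np.float64(0.1568675489972228), np.float64(-62.77492367256249)), (np.float64(0.0810609308800029), np.float64(-151.71585347234418))]
154.0 [171.2921 208.4326] [0.4791 0.1988] [(np.float64(0.06560653460506817), np.float64(-75.56137003584895)), (np.float64(0.09730346887319828), np.float64(-164.46875376486852))]
yellow
192.0 [179.4756 263.2805] [0.3167 0.1375] [(np.float64(0.036942490992999774), np.float64(-63.712313683972525)), (np.float64(0.05020430053688547), np.float64(-152.50951925588507))]
72.5 [170.853  206.9118] [0.4805 0.1704] [(np.float64(0.029507370333153597), np.float64(-74.49832486673213)), (np.float64(0.026657717108973595), np.float64(-163.36467473740788))]
111.0 [152. 164.] [0.607 0.233] [(np.float64(0.03623048235890589), np.float64(-88.71912377190263)), (np.float64(0.03013072305880116), np.float64(-177.22045891282193))]
green
268.5 [226.5 213. ] [0.4695 0.0216] [(np.float64(0.0634038699663186), np.float64(-88.49832327576077)), (np.float64(0.059642309564065334), np.float64(-178.14939819834342))]
473.5 [152.8963 161.0671] [0.6379 0.2769] [(np.float64(0.07755340127399546), np.float64(-82.39543721584619)), (np.float64(0.08493426597219345), np.float64(-170.98270164094325))]
397.5 [114.  113.5] [0.7991 0.4194] [(np.float64(0.07269873860839328), np.float64(-74.71063589321355)), (np.float64(0.07345668044179143), np.float64(-163.0234772907566))]
```

View pics/v2.png

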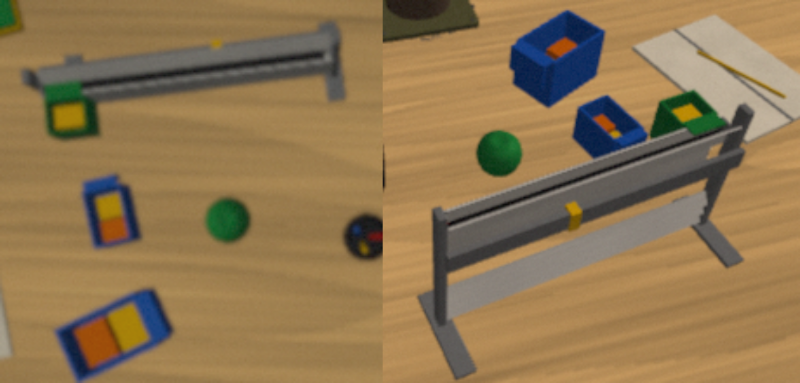

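The bin meant is the one at top-view pixel (171,208), the smaller of the two. Its rim measures about 66 x 97 mm, and its lip points at +x with a yaw of about 15°. The other blue bin at (173,266) measures 157 x 81 mm, so it's a look-alike. The green bins at (153,161) and (114,114) are the wrong colour. Next I'll work out the move to a pose above it.

```bash
cat >> h.py <<'E'
def goal(p,yaw):
    """tool down, tool y along panel/bin y for heading yaw(rad): print turn and shift (after turn)"""
    st=r.get_state();R0=R.from_quat(st['eef_rot']);p0=np.array(st['tool_pos'])
    best=None
    for s in(1,-1):
        y=s*np.array([-np.sin(yaw),np.cos(yaw),0]);x=np.array([0,0,-1.]);Rg=np.c_[x,y,np.cross(x,y)]
        t=np.degrees((R0.inv()*R.from_matrix(Rg)).as_rotvec())
        if best is None or np.linalg.norm(t)<np.linalg.norm(best[0]): best=(t,Rg)
    print('clock',st['clock'],'pos',p0,'turn',best[0].round(2),'shift cm (after turn)',(best[1].T@(np.array(p)-p0)*100).round(2),'F',np.round(st['contact_force'],1),'M',np.round(st['moment'],2),'open',round(st['opening'],3))
E
python3 - <<'E'
from h import *
print(R.from_quat(r.get_state()['eef_rot']).as_matrix().round(3))
goal([.43,.19,.28],np.radians(15.5))
E
```

```text
[[-0.     0.257  0.966]
 [-0.001  0.966 -0.257]
 [-1.    -0.001  0.   ]]
clock 0.15 pos [0.16046344 0.60357815 0.24909198] turn [-3.038e+01 -1.000e-02  8.000e-02] shift cm (after turn) [ -3.09 -47.06  14.92] F [-0.1  0.4 -1.1] M [-0.04 -0.02  0.03] open 0.997
```

Request:
drive_tool:
  deltas:
    - [[-6.08,0,0],[-0.5,0,0],8.81]
    - [[-6.08,0,0],[-0.5,0,0],8.81]
    - [[-6.08,0,0],[-0.5,0,0],8.81]
    - [[-6.08,0,0],[-0.5,0,0],8.81]
    - [[-6.08,0,0],[-0.5,0,0],8.81]
    - [[0,0,0],[-0.1,-2,0.6],8.81]
    - [[0,0,0],[-0.1,-3.9,1.2],8.81]
    - [[0,0,0],[-0.1,-3.9,1.2],8.81]
    - [[0,0,0],[-0.1,-3.9,1.2],8.81]
    - [[0,0,0],[-0.1,-3.9,1.2],8.81]
    - [[0,0,0],[-0.1,-3.9,1.2],8.81]
    - [[0,0,0],[0,-3.9,1.2],8.81]

```text
clock: 1.15
tool_pos: [0.3044, 0.3783, 0.2808]
eef_rot: [-0.096, 0.701, 0.096, 0.701]
contact_force: [1.4, 0.9, 0.8]
opening: 1.001
```

Request:
drive_tool:
  deltas:
    - [[0,0,0],[0,-3.9,1.2],8.81]
    - [[0,0,0],[0,-3.9,1.2],8.81]
    - [[0,0,0],[0,-3.9,1.2],8.81]
    - [[0,0,0],[0,-3.9,1.2],8.81]
    - [[0,0,0],[0,-3.9,1.2],8.81]
    - [[0,0,0],[0,-2.1,1.1],8.81]
    - [[0,0,0],[0,0,0],8.81]
    - [[0,0,0],[0,0,0],8.81]
    - [[0,0,0],[0,0,0],8.81]

```text
clock: 1.9
tool_pos: [0.4292, 0.1918, 0.2806]
eef_rot: [-0.095, 0.701, 0.096, 0.7]
contact_force: [-0.8, 0.2, 0.1]
opening: 1.002
```

Run:
```python
from h import *
snap('wrist','w1')
goal([.43,.19,.28],np.radians(15.5))
```

```text
clock 1.95 pos [0.42897841 0.19233249 0.28073026] turn [ 0.15 -0.01 -0.05] shift cm (after turn) [ 0.07 -0.25  0.04] F [-0.1  0.6 -0. ] M [ 0.07  0.02 -0.01] open 0.999
```

View pics/w1.png

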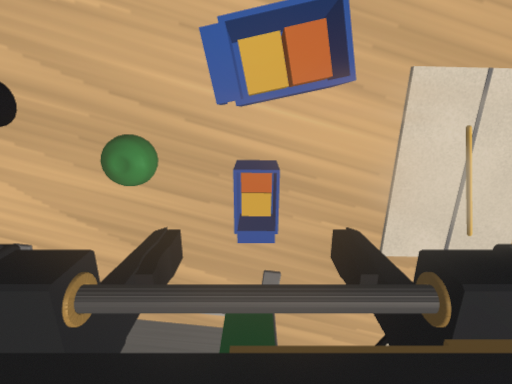

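The wrist view looks straight down on the small blue bin at (257,200), with its lip at (256,238) on the far (+x) side. The large look-alike is at (280,55) and the apple at (130,160). The panel is hidden behind the gripper, so a half turn of the tool would put the camera on the panel side.

Run:
```python
from h import *
np.set_printoptions(precision=4,suppress=True)
a=cv2.imread('pics/w1.png');h=cv2.cvtColor(a,cv2.COLOR_BGR2HSV)
m=cv2.inRange(h,(105,120,40),(125,255,255));m[:145]=0;m=cv2.morphologyEx(m,cv2.MORPH_CLOSE,np.ones((15,15)))
c=max(cv2.findContours(m,0,2)[0],key=cv2.contourArea)
hull=cv2.approxPolyDP(cv2.convexHull(c),2,True)[:,0]
for p in hull: print(p,onz('w1',*p,.07))
print(m.sum(1)[155:250:3]//255)
for row in range(165,242,8):
    x=np.where(m[row])[0]
    print(row,x.min(),x.max(),[onz('w1',u,row,.07)[:2] for u in(x.min()-.5,x.max()+.5)])
print(r.get_state()['q'])
b=cv2.imread('pics/scene0.png')
cv2.imwrite('pics/v3.png',cv2.resize(b[120:330,235:455],None,fx=2.8,fy=2.8,interpolation=cv2.INTER_CUBIC))
```

```text
[270 171] [0.4242 0.2097 0.07  ]
[278 177] [0.429  0.2218 0.07  ]
[276 233] [0.5053 0.2422 0.07  ]
[273 242] [0.5195 0.2421 0.07  ]
[238 242] [0.5324 0.1954 0.07  ]
[235 232] [0.5189 0.1876 0.07  ]
[234 170] [0.4353 0.165  0.07  ]
[ 0  0  0  0  0 27  6  6 13 13 12 12 12 12 12 12 12 11 12  8  6  5  5  5
  6  6 39 36 36 36  0  0]Traceback (most recent call last):
  File "<stdin>", line 11, in <module>
    return umr_minimum(a, axis, None, out, keepdims, initial, where)
ValueError: zero-size array to reduction operation minimum which has no identity
```

Run:
```python
from h import *
np.set_printoptions(precision=4,suppress=True)
print(onz('w1',257,162,.07),onz('w1',256,242.5,.07))
print(r.get_state()['q'])
# tag in scene & top
for n,box in(('scene0',(200,260,320,360)),('top0',(120,150,205,240))):
    a=cv2.imread(f'pics/{n}.png');h=cv2.cvtColor(a,cv2.COLOR_BGR2HSV)
    m=cv2.inRange(h,(18,140,110),(34,255,255));y0,y1,x0,x1=box
    ys,xs=np.where(m[y0:y1,x0:x1]);print(n,len(xs),xs.min()+x0,xs.max()+x0,ys.min()+y0,ys.max()+y0,xs.mean()+x0,ys.mean()+y0)
b=cv2.imread('pics/scene0.png')
cv2.imwrite('pics/v3.png',cv2.resize(b[120:330,235:455],None,fx=2.8,fy=2.8,interpolation=cv2.INTER_CUBIC))
```

```text
[0.4174 0.1905 0.07  ] [0.5265 0.2196 0.07  ]
[-0.2477  0.4635 -0.4036  1.9693  0.2569  0.758   1.0428]
scene0 102 335 344 226 243 339.8137254901961 233.58823529411765
top0 24 219 224 127 131 221.29166666666666 129.20833333333334
```

View pics/v3.png

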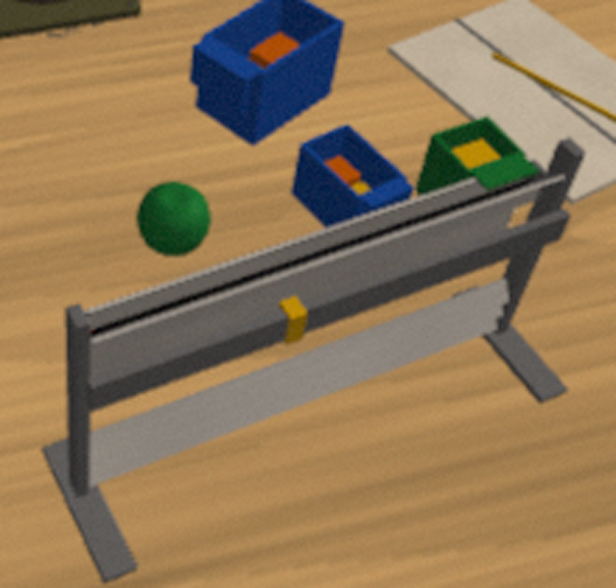

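Shown: the small bin's lip faces the panel at (385,195). The tag is at (293,320), near the middle of the panel, and the green neighbour is at the far right (500,170). The slot is the dark line behind the front plate. Now I'll make the half turn, then descend over the bin.

Request:
drive_tool:
  deltas:
    - [[-7.1,0,0],[0,0,0],8.81]
    - [[-7.1,0,0],[0,0,0],8.81]
    - [[-7.1,0,0],[0,0,0],8.81]
    - [[-7.1,0,0],[0,0,0],8.81]
    - [[-7.1,0,0],[0,0,0],8.81]
    - [[-7.1,0,0],[0,0,0],8.81]
    - [[-7.1,0,0],[0,0,0],8.81]
    - [[-7.1,0,0],[0,0,0],8.81]
    - [[-7.1,0,0],[0,0,0],8.81]
    - [[-7.1,0,0],[0,0,0],8.81]
    - [[-7.1,0,0],[0,0,0],8.81]
    - [[-7.1,0,0],[0,0,0],8.81]

```text
clock: 2.95
tool_pos: [0.4288, 0.1926, 0.2809]
eef_rot: [-0.547, 0.448, 0.547, 0.449]
contact_force: [0.4, 0.0, -1.1]
opening: 1.001
```

Request:
drive_tool:
  deltas:
    - [[-7.1,0,0],[0,0,0],8.81]
    - [[-7.1,0,0],[0,0,0],8.81]
    - [[-7.1,0,0],[0,0,0],8.81]
    - [[-7.1,0,0],[0,0,0],8.81]
    - [[-7.1,0,0],[0,0,0],8.81]
    - [[-7.1,0,0],[0,0,0],8.81]
    - [[-7.1,0,0],[0,0,0],8.81]
    - [[-7.1,0,0],[0,0,0],8.81]
    - [[-7.1,0,0],[0,0,0],8.81]
    - [[-7.1,0,0],[0,0,0],8.81]
    - [[-7.1,0,0],[0,0,0],8.81]
    - [[-7.1,0,0],[0,0,0],8.81]

```text
clock: 3.95
tool_pos: [0.3542, 0.2288, 0.2002]
eef_rot: [0.741, 0.001, -0.671, 0.017]
contact_force: [-0.4, 0.1, 0.0]
opening: 0.998
```

Request:
drive_tool:
  deltas:
    - [[-7.1,0,0],[0,0,0],8.81]
    - [[0,0,0],[0,0,0],8.81]
    - [[0,0,0],[0,0,0],8.81]

```text
clock: 4.2
tool_pos: [0.3397, 0.2306, 0.1879]
eef_rot: [0.745, 0.036, -0.664, 0.057]
contact_force: [0.6, 0.2, -0.1]
opening: 0.997
```

Run:
```python
from h import *
np.set_printoptions(precision=4,suppress=True)
print(r.get_state()['q'])
goal([.500,.2115,.115],np.radians(15.3))
```

```text
[-0.0021  0.9478 -1.4731  2.2901  1.2155  1.1947  2.6539]
clock 4.2 pos [0.3397 0.2306 0.1879] turn [-7.67 -6.27 -2.56] shift cm (after turn) [  7.29   6.07 -14.95] F [ 0.6  0.2 -0.1] M [0.01 0.23 0.02] open 0.997
```

That turned the wrong way: joint 7 ran to its limit and the elbow folded. I'll go back the other way, raising the tool as it turns.

Request:
drive_tool:
  deltas:
    - [[5,0,0],[-1,0,0],8.81]
    - [[5,0,0],[-1,0,0],8.81]
    - [[6,0,0],[-1,0,0],8.81]
    - [[6,0,0],[-1,0,0],8.81]
    - [[6,0,0],[-1,0,0],8.81]
    - [[6,0,0],[-1,0,0],8.81]
    - [[6,0,0],[-1,0,0],8.81]
    - [[6,0,0],[-1,0,0],8.81]

```text
clock: 4.87
tool_pos: [0.3322, 0.2321, 0.269]
eef_rot: [0.707, -0.229, -0.624, -0.243]
contact_force: [0.3, -0.1, 0.1]
opening: 1.002
```

Run:
```python
from h import *
np.set_printoptions(precision=4,suppress=True)
print(r.get_state()['q'], R.from_quat(r.get_state()['eef_rot']).as_matrix().round(2))
goal([.43,.19,.28],np.radians(100))
```

```text
[ 0.0598  0.7155 -1.461   2.1982  0.9716  1.1051  2.0868] [[ 0.12 -0.63 -0.77]
 [-0.02 -0.78  0.63]
 [-0.99 -0.06 -0.1 ]]
clock 4.8667 pos [0.3322 0.2321 0.269 ] turn [40.88 -4.54  5.33] shift cm (after turn) [-1.1  -8.9  -5.85] F [ 0.3 -0.1  0.1] M [-0.01  0.23 -0.  ] open 1.002
```

Request:
drive_tool:
  deltas:
    - [[6.8,-0.76,0.9],[0,0,0],8.81]
    - [[6.8,-0.76,0.9],[0,0,0],8.81]
    - [[6.8,-0.76,0.9],[0,0,0],8.81]
    - [[6.8,-0.76,0.9],[0,0,0],8.81]
    - [[6.8,-0.76,0.9],[0,0,0],8.81]
    - [[6.8,-0.76,0.9],[0,0,0],8.81]
    - [[0,0,0],[-0.3,-2.2,-1.5],8.81]
    - [[0,0,0],[-0.3,-2.2,-1.5],8.81]
    - [[0,0,0],[-0.3,-2.2,-1.5],8.81]
    - [[0,0,0],[-0.3,-2.2,-1.5],8.81]
    - [[0,0,0],[0,0,0],8.81]

```text
clock: 5.78
tool_pos: [0.4346, 0.1864, 0.28]
eef_rot: [0.542, -0.456, -0.541, -0.455]
contact_force: [0.1, 0.8, 0.3]
opening: 0.999
```

Run:
```python
from h import *
np.set_printoptions(precision=4,suppress=True)
print(r.get_state()['q'], R.from_quat(r.get_state()['eef_rot']).as_matrix().round(2))
goal([.43,.19,.28],np.radians(15.3))
```

```text
[ 0.2423  0.751  -1.3195  1.9418  0.8181  1.1356  1.899 ] [[ 0.   -0.99 -0.17]
 [-0.   -0.17  0.99]
 [-1.    0.   -0.  ]]
clock 5.7833 pos [0.4346 0.1864 0.28  ] turn [84.58 -0.08  0.08] shift cm (after turn) [ 0.    0.47 -0.35] F [0.1 0.8 0.3] M [ 0.06  0.11 -0.02] open 0.999
```

Request:
drive_tool:
  deltas:
    - [[7.1,0,0],[0,0,0],8.81]
    - [[7.1,0,0],[0,0,0],8.81]
    - [[7.1,0,0],[0,0,0],8.81]
    - [[7.1,0,0],[0,0,0],8.81]
    - [[7.1,0,0],[0,0,0],8.81]
    - [[7.1,0,0],[0,0,0],8.81]
    - [[7.1,0,0],[0,0,0],8.81]
    - [[7.1,0,0],[0,0,0],8.81]
    - [[7.1,0,0],[0,0,0],8.81]
    - [[7.1,0,0],[0,0,0],8.81]
    - [[7.1,0,0],[0,0,0],8.81]
    - [[7.1,0,0],[0,0,0],8.81]

```text
clock: 6.78
tool_pos: [0.4296, 0.1893, 0.2804]
eef_rot: [-0.092, 0.701, 0.091, 0.701]
contact_force: [-0.6, 0.1, -0.8]
opening: 0.999
```

Run:
```python
from h import *
np.set_printoptions(precision=4,suppress=True)
print(r.get_state()['q'])
goal([.43,.19,.28],np.radians(15.3))
```

```text
[ 0.0692  0.5711 -0.9199  1.9567  0.5802  0.9032  0.6791]
clock 6.7833 pos [0.4296 0.1893 0.2804] turn [-0.39 -0.05  0.06] shift cm (after turn) [0.04 0.06 0.06] F [-0.6  0.1 -0.8] M [ 0.14 -0.02  0.02] open 0.999
```

Joint 7 is falling now, so the half turn has plenty of range in this direction.

Request:
drive_tool:
  deltas:
    - [[7.1,0,0],[0,0,0],8.81]
    - [[7.1,0,0],[0,0,0],8.81]
    - [[7.1,0,0],[0,0,0],8.81]
    - [[7.1,0,0],[0,0,0],8.81]
    - [[7.1,0,0],[0,0,0],8.81]
    - [[7.1,0,0],[0,0,0],8.81]
    - [[7.1,0,0],[0,0,0],8.81]
    - [[7.1,0,0],[0,0,0],8.81]
    - [[7.1,0,0],[0,0,0],8.81]
    - [[7.1,0,0],[0,0,0],8.81]
    - [[7.1,0,0],[0,0,0],8.81]
    - [[7.1,0,0],[0,0,0],8.81]

```text
clock: 7.78
tool_pos: [0.4296, 0.1895, 0.2804]
eef_rot: [0.407, 0.578, -0.407, 0.578]
contact_force: [0.3, 0.0, 0.1]
opening: 0.999
```

Request:
drive_tool:
  deltas:
    - [[7.1,0,0],[0,0,0],8.81]
    - [[7.1,0,0],[0,0,0],8.81]
    - [[7.1,0,0],[0,0,0],8.81]
    - [[7.1,0,0],[0,0,0],8.81]
    - [[7.1,0,0],[0,0,0],8.81]
    - [[7.1,0,0],[0,0,0],8.81]
    - [[7.1,0,0],[0,0,0],8.81]
    - [[7.1,0,0],[0,0,0],8.81]
    - [[7.1,0,0],[0,0,0],8.81]
    - [[7.1,0,0],[0,0,0],8.81]
    - [[7.1,0,0],[0,0,0],8.81]
    - [[7.1,0,0],[0,0,0],8.81]

```text
clock: 8.78
tool_pos: [0.4296, 0.1896, 0.2804]
eef_rot: [-0.691, -0.15, 0.691, -0.151]
contact_force: [-0.2, 0.6, -0.3]
opening: 1.003
```

Run:
```python
from h import *
np.set_printoptions(precision=4,suppress=True)
print(r.get_state()['q'])
goal([.500,.2115,.115],np.radians(15.3))
```

```text
[-0.4807  0.443  -0.0492  1.9824  0.0323  0.7174 -1.6914]
clock 8.7833 pos [0.4296 0.1896 0.2804] turn [ 9.27  0.03 -0.01] shift cm (after turn) [16.54 -0.25 -7.37] F [-0.2  0.6 -0.3] M [-0.05  0.13 -0.07] open 1.003
```

Request:
drive_tool:
  deltas:
    - [[4.65,0,0],[0,0,0],8.81]
    - [[4.65,0,0],[0,0,0],8.81]
    - [[0,0,0],[2.5,-0.1,-1.8],8.81]
    - [[0,0,0],[2.5,-0.1,-1.9],8.81]
    - [[0,0,0],[2.5,-0.1,-1.9],8.81]
    - [[0,0,0],[2.5,0,-1.8],8.81]
    - [[0,0,0],[2.5,0,0],8.81]
    - [[0,0,0],[2.5,0,0],8.81]
    - [[0,0,0],[1.5,0,0],8.81]
    - [[0,0,0],[0,0,0],8.81]
    - [[0,0,0],[0,0,0],8.81]

```text
clock: 9.7
tool_pos: [0.4994, 0.2117, 0.1143]
eef_rot: [-0.7, -0.096, 0.701, -0.097]
contact_force: [0.1, -1.0, 0.3]
opening: 0.999
```

Run:
```python
from h import *
snap('wrist','w2')
goal([.500,.2115,.042],np.radians(15.3))
```

```text
clock 9.75 pos [0.49991293 0.21178476 0.11513871] turn [ 0.34  0.06 -0.06] shift cm (after turn) [ 7.31  0.03 -0.  ] F [1.1 0.4 0.4] M [-0.04  0.12 -0.02] open 0.996
```

View pics/w2.png

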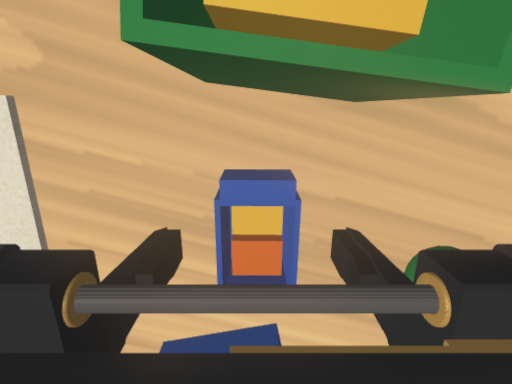

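Shown: the bin is centred between the fingers, with its rim at columns 215 to 299 (middle 257) and its lip towards the panel at rows 172–198. Descending and gripping.

Request:
drive_tool:
  deltas:
    - [[0.3,0,0],[1.8,0,0],8.81]
    - [[0,0,0],[1.8,0,0],8.81]
    - [[0,0,0],[1.8,0,0],8.81]
    - [[0,0,0],[1.8,0,0],8.81]
    - [[0,0,0],[0.1,0,0],8.81]
    - [[0,0,0],[0,0,0],5.5]
    - [[0,0,0],[0,0,0],5.5]
    - [[0,0,0],[0,0,0],5.5]
    - [[0,0,0],[0,0,0],5.5]
    - [[0,0,0],[0,0,0],5.5]
  force: 45

```text
clock: 10.58
tool_pos: [0.4996, 0.2111, 0.0422]
eef_rot: [-0.7, -0.094, 0.701, -0.095]
contact_force: [-0.2, -0.4, 4.8]
opening: 0.677
```

Run:
```python
from h import *
np.set_printoptions(precision=4,suppress=True)
for v in(171,181,197): print(v,onz('w2',257,v,.07))
# rail front-plate top edge & tag from scene/top: tag triangulate centre
print('tag tri',tri(('scene0',339.8,233.6),('top0',221.3,129.2)))
print('tag top px onto z .20', onz('scene0',339,227,.2),'bottom .18',onz('scene0',340,243,.18))
goal([.5,.2115,.042],np.radians(15.3))
```

```text
171 [0.5333 0.221  0.07  ]
181 [0.5267 0.2191 0.07  ]
197 [0.5159 0.2161 0.07  ]
tag tri (array([0.7173, 0.0277, 0.1749]), np.float64(0.004209830801246919))
tag top px onto z .20 [0.7182 0.0197 0.2   ] bottom .18 [0.743  0.0146 0.18  ]
clock 10.5833 pos [0.4996 0.2111 0.0422] turn [ 0.07  0.07 -0.11] shift cm (after turn) [ 0.02 -0.03 -0.05] F [-0.2 -0.4  4.8] M [-0.06  0.25  0.05] open 0.677
```

The grip closed at 59.6 mm, which matches the 60 mm width. I'll lift, then move in front of the rail at about the tag's position.

Request:
drive_tool:
  deltas:
    - [[0,0,0],[-0.7,0,0],5.5]
    - [[0,0,0],[-2,0,0],5.5]
    - [[0,0,0],[-3,0,0],5.5]
    - [[0,0,0],[-3,0,0],5.5]
    - [[0,0,0],[-3,0,0],5.5]
    - [[0,0,0],[-3,0,0],5.5]
    - [[0,0,0],[-3,0,0],5.5]
    - [[0,0,0],[-3,0,0],5.5]
    - [[0,0,0],[-3,0,0],5.5]
    - [[0,0,0],[0,0,0],5.5]
    - [[0,0,0],[0,0,0],5.5]

```text
clock: 11.5
tool_pos: [0.4999, 0.2117, 0.2798]
eef_rot: [0.701, 0.094, -0.701, 0.095]
contact_force: [-0.9, -0.3, -1.8]
opening: 0.676
```

Run:
```python
from h import *
np.set_printoptions(precision=4,suppress=True)
goal([.59,.03,.28],np.radians(6)); print(r.get_state()['q'])
```

```text
clock 11.5 pos [0.4999 0.2117 0.2798] turn [ 9.36 -0.02 -0.08] shift cm (after turn) [-0.02 19.01 -7.06] F [-0.9 -0.3 -1.8] M [-0.02  0.1   0.04] open 0.676
[-0.4876  0.539   0.002   1.7842  0.0006  0.8185 -1.789 ]
```

Request:
drive_tool:
  deltas:
    - [[4.7,0,0],[0,0,0],5.5]
    - [[4.7,0,0],[0,0,0],5.5]
    - [[0,0,0],[0,2,-0.7],5.5]
    - [[0,0,0],[0,3,-1.1],5.5]
    - [[0,0,0],[0,3,-1.1],5.5]
    - [[0,0,0],[0,3,-1.1],5.5]
    - [[0,0,0],[0,3,-1.1],5.5]
    - [[0,0,0],[0,3,-1.1],5.5]
    - [[0,0,0],[0,2,-0.8],5.5]
    - [[0,0,0],[0,0,0],5.5]
    - [[0,0,0],[0,0,0],5.5]
    - [[0,0,0],[0,0,0],5.5]

```text
clock: 12.5
tool_pos: [0.5875, 0.0309, 0.2769]
eef_rot: [-0.704, -0.037, 0.708, -0.038]
contact_force: [-0.6, 0.4, -1.2]
opening: 0.675
```

Run:
```python
from h import *
snap('wrist','w3')
goal([.59,.03,.28],np.radians(6))
a=cv2.imread('pics/w3.png');cv2.imwrite('pics/w3b.png',cv2.resize(a[:300],None,fx=1.56,fy=1.56,interpolation=cv2.INTER_CUBIC))
```

```text
clock 12.55 pos [0.58761681 0.0315214  0.27725576] turn [ 0.09  0.32 -0.08] shift cm (after turn) [-0.27  0.18 -0.22] F [ 0.2 -1.  -1.7] M [-0.02  0.05  0.02] open 0.674
```

View pics/w3b.png

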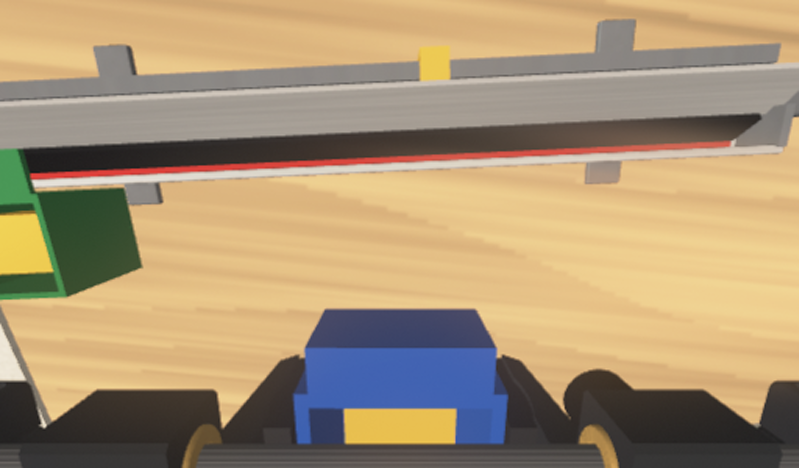

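Shown (1.56x): the slot lies between the white front plate edge, running from (35,184) to (780,150), and the louvre. The red seat bar is visible just behind the plate. The tag is at (434,63), the neighbour at (60,240) and the held bin's lip at (400,310–345). The red/white boundary gives the plate's top back edge.

```bash
cat >> h.py <<'E'
def edge(f,box):
    """red/white boundary per column -> line v=a*u+b (lower edge of red), tag centroid"""
    a=cv2.imread(f'pics/{f}.png');h=cv2.cvtColor(a,cv2.COLOR_BGR2HSV)
    m=cv2.inRange(h,(0,130,80),(8,255,255))|cv2.inRange(h,(172,130,80),(180,255,255))
    us=[];vs=[];y0,y1,x0,x1=box
    for u in range(x0,x1):
        w=np.where(m[y0:y1,u])[0]
        if len(w): us.append(u);vs.append(w.max()+y0+.5)
    us,vs=np.array(us),np.array(vs);k=np.polyfit(us,vs,1)
    for _ in range(3):
        g=abs(np.polyval(k,us)-vs)<1;k=np.polyfit(us[g],vs[g],1)
    t=cv2.inRange(h,(20,140,110),(32,255,255));t[110:]=0
    n,l,s,c=cv2.connectedComponentsWithStats(t);i=1+np.argmax(s[1:,4])
    return k,g.sum(),s[i],c[i]
E
python3 - <<'E'
from h import *
np.set_printoptions(precision=4,suppress=True)
k,n,s,c=edge('w3',(80,130,22,470));print(k,n,s,c)
for z in(.176,.191,.206):
    P=[onz('w3',u,np.polyval(k,u),z) for u in(50,450)];d=P[1]-P[0]
    print(z,P,'yaw',np.degrees(np.arctan2(d[0],-d[1])),'x at y=.02',np.interp(.02,[P[1][1],P[0][1]],[P[1][0],P[0][0]]))
# tag top face: corners
print('tag lo',onz('w3',c[0],s[1]+s[3],.20),'hi',onz('w3',c[0],s[1],.2))
for w in(270,288):print(onz('w3',434/1.56,w,.06))
E
```

```text
[ -0.0471 115.4801] 446 [268  29  20  22 411] [277.9805  39.764 ]
0.176 [array([0.6398, 0.2063, 0.176 ]), array([ 0.6884, -0.1147,  0.176 ])] yaw 8.612721536459802 x at y=.02 0.6680245110128229
0.191 [array([0.6413, 0.1956, 0.191 ]), array([ 0.6868, -0.1048,  0.191 ])] yaw 8.612721536459823 x at y=.02 0.6678783945181305
0.206 [array([0.6428, 0.1849, 0.206 ]), array([ 0.6852, -0.095 ,  0.206 ])] yaw 8.612721536459825 x at y=.02 0.667732278023438
tag lo [0.7007 0.0279 0.2   ] hi [0.714  0.0297 0.2   ]
[ 0.4391 -0.017   0.06  ]
[ 0.4084 -0.021   0.06  ]
```

Run:
```python
from h import *
np.set_printoptions(precision=4,suppress=True)
h=np.array([np.cos(np.radians(8.6)),np.sin(np.radians(8.6))])
for v in(221,222,223):
    p=onz('w3',256,v,.277+.028);print(v,p,(p[:2]-[.5876,.0315])@h)
goal([.6469,.0187,.24],np.radians(8.6))
```

```text
221 [0.6177 0.0343 0.305 ] 0.030157528521036567
222 [0.6172 0.0343 0.305 ] 0.02970781662651652
223 [0.6168 0.0343 0.305 ] 0.02925704383624433
clock 12.55 pos [0.5876 0.0315 0.2773] turn [-2.51  0.32 -0.07] shift cm (after turn) [ 3.73  2.15 -5.67] F [ 0.2 -1.  -1.7] M [-0.02  0.05  0.02] open 0.674
```

Request:
drive_tool:
  deltas:
    - [[-2.5,0.3,0],[0,0,0],5.5]
    - [[0,0,0],[0,0.5,-1.2],5.5]
    - [[0,0,0],[0,0.5,-1.5],5.5]
    - [[0,0,0],[0,0.5,-1.5],5.5]
    - [[0,0,0],[0,0.6,-1.5],5.5]
    - [[0,0,0],[1.2,0,0],5.5]
    - [[0,0,0],[1.2,0,0],5.5]
    - [[0,0,0],[1.3,0,0],5.5]
    - [[0,0,0],[0,0,0],5.5]
    - [[0,0,0],[0,0,0],5.5]
    - [[0,0,0],[0,0,0],5.5]

```text
clock: 13.47
tool_pos: [0.6485, 0.0184, 0.2421]
eef_rot: [0.706, 0.052, -0.704, 0.053]
contact_force: [0.4, -0.2, -1.2]
opening: 0.676
```

Run:
```python
from h import *
np.set_printoptions(precision=4,suppress=True)
snap('wrist','w4')
goal([.6469,.0187,.22],np.radians(8.6));print(r.get_state()['q'])
a=cv2.imread('pics/w4.png');cv2.imwrite('pics/w4b.png',cv2.resize(a[60:300],None,fx=1.56,fy=1.56,interpolation=cv2.INTER_CUBIC))
k,n,s,c=edge('w4',(90,260,5,500));print(k,n,s,c)
# height from parallax: intersect edge plane with w3 edge line
k3=edge('w3',(80,130,22,470))[0]
```

```text
clock 13.5167 pos [0.6485 0.0182 0.2423] turn [-0.07 -0.17 -0.14] shift cm (after turn) [ 2.23 -0.07  0.15] F [-0.9  0.6 -1.5] M [ 0.07  0.26 -0.  ] open 0.675
[-0.1126  0.7253  0.0234  1.5061 -0.0169  0.9073 -1.5066]Traceback (most recent call last):
  File "<stdin>", line 6, in <module>
  File "h.py", line 46, in edge
    n,l,s,c=cv2.connectedComponentsWithStats(t);i=1+np.argmax(s[1:,4])
                                                    ~~~~~~~~~^^^^^^^^^
    return _wrapfunc(a, 'argmax', axis=axis, out=out, **kwds)
    return bound(*args, **kwds)
ValueError: attempt to get argmax of an empty sequence
```

View pics/w4b.png

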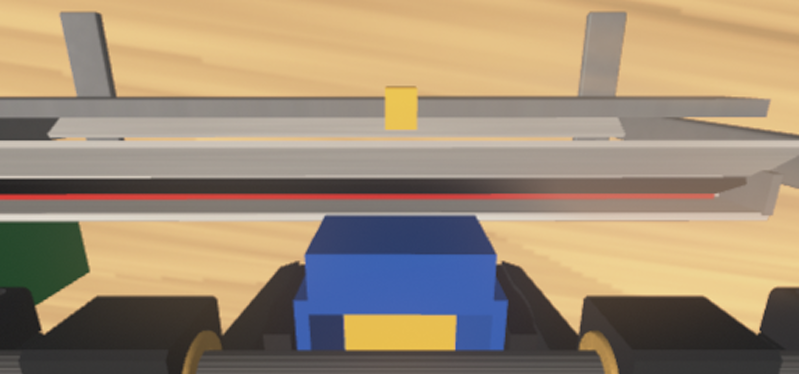

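Run:
```python
from h import *
np.set_printoptions(precision=4,suppress=True)
a=cv2.imread('pics/w4.png')
print([ (v,a[v,100:180].mean(0).round().tolist()) for v in range(186,204)])
h=np.array([np.cos(np.radians(8.6)),np.sin(np.radians(8.6))]);F=np.array([.6677,.0218]);T=np.array([.6485,.0182])
for z in(.176,.186,.196,.206):
    p=onz('w4',256,196.5,z); print('plate back-top z',z,'offset from F',((p[:2]-F)@h).round(4))
p=onz('w4',256,199,.236);print('lip lower rear edge rel TCP',(p[:2]-T)@h)
p=onz('w4',256,60+254/1.56,.270);print('flange rear edge rel TCP',(p[:2]-T)@h)
```

```text
[(186, [63.0, 70.0, 215.0]), (187, [77.0, 84.0, 188.0]), (188, [107.0, 114.0, 143.0]), (189, [114.0, 121.0, 128.0]), (190, [115.0, 122.0, 129.0]), (191, [114.0, 122.0, 129.0]), (192, [113.0, 120.0, 128.0]), (193, [113.0, 120.0, 128.0]), (194, [113.0, 120.0, 128.0]), (195, [113.0, 120.0, 128.0]), (196, [144.0, 154.0, 162.0]), (197, [178.0, 190.0, 199.0]), (198, [194.0, 206.0, 215.0]), (199, [196.0, 209.0, 217.0]), (200, [196.0, 209.0, 217.0]), (201, [173.0, 192.0, 209.0]), (202, [141.0, 187.0, 221.0]), (203, [132.0, 188.0, 225.0])]
plate back-top z 0.176 offset from F -0.0088
plate back-top z 0.186 offset from F -0.0056
plate back-top z 0.196 offset from F -0.0025
plate back-top z 0.206 offset from F 0.0007
lip lower rear edge rel TCP 0.028393016623038895
flange rear edge rel TCP 0.029086414975322272
```

Shown (1.56x, rows from 60): the bin's middle at column 400 lines up with the tag at 401, and the rail is level in the picture, so the yaw is right. The plate's top back edge is at row 213, just beyond the lip. That puts the slot floor at about 0.178 m and the lip's front face about 4 mm behind the plate's back face. I'll back off 2 mm and start down slowly.

Request:
drive_tool:
  deltas:
    - [[0,-0.1,-0.1],[0,0,0.2],5.5]
    - [[0,0,0],[0.5,0,0],5.5]
    - [[0,0,0],[0.5,0,0],5.5]
    - [[0,0,0],[0.5,0,0],5.5]
    - [[0,0,0],[0.5,0,0],5.5]
    - [[0,0,0],[0.2,0,0],5.5]
    - [[0,0,0],[0.2,0,0],5.5]
    - [[0,0,0],[0.2,0,0],5.5]
    - [[0,0,0],[0.2,0,0],5.5]
    - [[0,0,0],[0,0,0],5.5]
    - [[0,0,0],[0,0,0],5.5]

```text
clock: 14.43
tool_pos: [0.6465, 0.017, 0.2136]
eef_rot: [0.705, 0.052, -0.705, 0.053]
contact_force: [0.8, -0.3, -1.2]
opening: 0.674
```

Run:
```python
from h import *
snap('wrist','w5')
goal([.6469,.0187,.22],np.radians(8.6))
a=cv2.imread('pics/w5.png');cv2.imwrite('pics/w5b.png',cv2.resize(a[60:300],None,fx=1.56,fy=1.56,interpolation=cv2.INTER_CUBIC))
```

```text
clock 14.4833 pos [0.64658536 0.01700931 0.21367738] turn [-0.13 -0.05 -0.05] shift cm (after turn) [-0.63 -0.16 -0.06] F [-0.7  0.9 -2.8] M [-0.04  0.09 -0.  ] open 0.678
```

View pics/w5b.png

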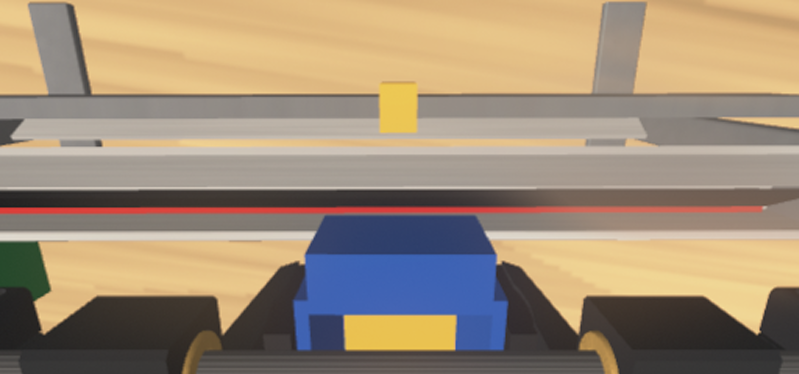

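Shown: the lip's lower edge (row 216) lies between the plate edge (row 232) and the strip, centred on the tag at column 398. Going on down by feel.

Request:
drive_tool:
  deltas:
    - [[0,0,0],[0.15,0,0],5.5]
    - [[0,0,0],[0.15,0,0],5.5]
    - [[0,0,0],[0.15,0,0],5.5]
    - [[0,0,0],[0.15,0,0],5.5]
    - [[0,0,0],[0,0,0],5.5]

```text
clock: 14.9
tool_pos: [0.6462, 0.017, 0.2072]
eef_rot: [-0.705, -0.052, 0.705, -0.053]
contact_force: [0.2, -0.1, -2.4]
opening: 0.676
```

Request:
drive_tool:
  deltas:
    - [[0,0,0],[0.15,0,0],5.5]
    - [[0,0,0],[0.15,0,0],5.5]
    - [[0,0,0],[0.15,0,0],5.5]
    - [[0,0,0],[0,0,0],5.5]

```text
clock: 15.23
tool_pos: [0.6463, 0.017, 0.2027]
eef_rot: [0.705, 0.052, -0.705, 0.053]
contact_force: [0.4, 0.5, -2.3]
opening: 0.675
```

Request:
drive_tool:
  deltas:
    - [[0,0,0],[0.15,0,0],5.5]
    - [[0,0,0],[0.15,0,0],5.5]
    - [[0,0,0],[0,0,0.1],5.5]
    - [[0,0,0],[0,0,0.1],5.5]
    - [[0,0,0],[0,0,0],5.5]

```text
clock: 15.65
tool_pos: [0.6442, 0.0166, 0.2001]
eef_rot: [0.705, 0.052, -0.705, 0.052]
contact_force: [0.7, 0.2, -2.1]
opening: 0.675
```

Request:
drive_tool:
  deltas:
    - [[0,0,0],[0,0,0.1],5.5]
    - [[0,0,0],[0,0,0],5.5]

```text
clock: 15.82
tool_pos: [0.644, 0.0166, 0.2003]
eef_rot: [0.706, 0.052, -0.704, 0.053]
contact_force: [1.3, -0.2, -2.4]
opening: 0.677
```

Request:
drive_tool:
  deltas:
    - [[0,0,0],[0,0,0.1],5.5]
    - [[0,0,0],[0,0,0],5.5]
    - [[0,0,0],[0,0,0],5.5]

```text
clock: 16.07
tool_pos: [0.6439, 0.0166, 0.2004]
eef_rot: [0.707, 0.052, -0.704, 0.053]
contact_force: [5.9, -0.1, -3.3]
opening: 0.675
```

The lip touches the back of the plate: 5.9 N sideways, about 5 N/mm, so it is in the slot. I'll relieve that and push down in small steps.

Request:
drive_tool:
  deltas:
    - [[0,0,0],[0,0,-0.15],5.5]
    - [[0,0,0],[0.15,0,0],5.5]
    - [[0,0,0],[0.15,0,0],5.5]
    - [[0,0,0],[0,0,0],5.5]

```text
clock: 16.4
tool_pos: [0.644, 0.0167, 0.197]
eef_rot: [0.705, 0.052, -0.705, 0.053]
contact_force: [2.1, -0.7, -2.0]
opening: 0.679
```

Request:
drive_tool:
  deltas:
    - [[0,0,0],[0.15,0,0],5.5]
    - [[0,0,0],[0.1,0,0],5.5]
    - [[0,0,0],[0,0,0],5.5]

```text
clock: 16.65
tool_pos: [0.644, 0.0166, 0.1944]
eef_rot: [0.705, 0.052, -0.705, 0.053]
contact_force: [0.9, 0.4, -1.5]
opening: 0.677
```

Request:
drive_tool:
  deltas:
    - [[0,0,0],[0.15,0,0],5.5]
    - [[0,0,0],[0.1,0,0],5.5]
    - [[0,0,0],[0,0,0],5.5]

```text
clock: 16.9
tool_pos: [0.644, 0.0166, 0.1923]
eef_rot: [0.705, 0.052, -0.705, 0.053]
contact_force: [1.4, -0.2, 0.8]
opening: 0.676
```

Request:
drive_tool:
  deltas:
    - [[0,0,0],[0.1,0,0],5.5]
    - [[0,0,0],[0.1,0,0],5.5]
    - [[0,0,0],[0,0,0],5.5]

```text
clock: 17.15
tool_pos: [0.6441, 0.0166, 0.1906]
eef_rot: [0.706, 0.052, -0.705, 0.053]
contact_force: [-0.6, -0.2, 4.4]
opening: 0.672
```

Request:
drive_tool:
  deltas:
    - [[0,0,0],[0.1,0,0],5.5]
    - [[0,0,0],[0.05,0,0],5.5]
    - [[0,0,0],[0,0,0],5.5]

```text
clock: 17.4
tool_pos: [0.6441, 0.0165, 0.1893]
eef_rot: [0.706, 0.052, -0.705, 0.053]
contact_force: [-1.4, -0.2, 5.5]
opening: 0.674
```

Request:
drive_tool:
  deltas:
    - [[0,0,0],[0.1,0,0],5.5]
    - [[0,0,0],[0.1,0,0],5.5]
    - [[0,0,0],[0,0,0],5.5]

```text
clock: 17.65
tool_pos: [0.6441, 0.0165, 0.1869]
eef_rot: [0.706, 0.052, -0.705, 0.053]
contact_force: [0.8, -0.2, 4.2]
opening: 0.68
```

Request:
drive_tool:
  deltas:
    - [[0,0,0],[0.1,0,0],5.5]
    - [[0,0,0],[0.1,0,0],5.5]
    - [[0,0,0],[0,0,0],5.5]

```text
clock: 17.9
tool_pos: [0.6441, 0.0164, 0.1845]
eef_rot: [0.705, 0.052, -0.705, 0.053]
contact_force: [1.1, -0.5, 3.0]
opening: 0.675
```

Run:
```python
from h import *
goal([.644,.0166,.18],np.radians(8.6))
```

```text
clock 17.9 pos [0.64410148 0.01644135 0.18447261] turn [-0.13 -0.04 -0.07] shift cm (after turn) [ 0.45 -0.02  0.01] F [ 1.1 -0.5  3. ] M [-0.13 -0.11  0.17] open 0.675
```

Request:
drive_tool:
  deltas:
    - [[0,0,0],[0.1,0,0],5.5]
    - [[0,0,0],[0.1,0,0],5.5]
    - [[0,0,0],[0,0,0],5.5]

```text
clock: 18.15
tool_pos: [0.6441, 0.0165, 0.1826]
eef_rot: [0.706, 0.052, -0.705, 0.053]
contact_force: [0.4, -0.7, 5.8]
opening: 0.678
```

Request:
drive_tool:
  deltas:
    - [[0,0,0],[0.1,0,0],5.5]
    - [[0,0,0],[0.05,0,0],5.5]
    - [[0,0,0],[0,0,0],5.5]

```text
clock: 18.4
tool_pos: [0.6442, 0.0165, 0.1825]
eef_rot: [0.706, 0.052, -0.705, 0.053]
contact_force: [-3.2, -1.0, 13.0]
opening: 0.678
```

Request:
drive_tool:
  deltas:
    - [[0,0,0],[0.1,0,0],5.5]
    - [[0,0,0],[0,0,0],5.5]
    - [[0,0,0],[0,0,0],5.5]

```text
clock: 18.65
tool_pos: [0.6443, 0.0165, 0.1823]
eef_rot: [0.706, 0.052, -0.704, 0.053]
contact_force: [-4.9, 0.2, 18.0]
opening: 0.678
```

Run:
```python
from h import *
goal([.644,.0166,.18],np.radians(8.6))
```

```text
clock 18.65 pos [0.64427503 0.01647862 0.18229019] turn [-0.14 -0.12 -0.07] shift cm (after turn) [ 0.23 -0.02  0.03] F [-4.9  0.2 18. ] M [-0.18  0.72  0.2 ] open 0.678
```

The lip stops dead at TCP z ≈ 0.1823 with 18 N, after 10 mm of strip travel. That is what the strip geometry predicts, and it puts the floor at about 0.176. I'll ease off the push and then open.

Request:
drive_tool:
  deltas:
    - [[0,0,0],[-0.15,0,-0.05],5.5]
    - [[0,0,0],[-0.1,0,0],5.5]
    - [[0,0,0],[0,0,0],5.5]
    - [[0,0,0],[0,0,0],6.4]
    - [[0,0,0],[0,0,0],7]
    - [[0,0,0],[0,0,0],7.8]
    - [[0,0,0],[0,0,0],7.8]
    - [[0,0,0],[0,0,0],7.8]

```text
clock: 19.32
tool_pos: [0.6442, 0.0168, 0.1821]
eef_rot: [-0.705, -0.052, 0.705, -0.052]
contact_force: [0.6, 0.6, -0.5]
opening: 0.886
```

Run:
```python
from h import *
goal([.644,.0166,.18],np.radians(8.6))
snap('wrist','w6');snap('scene','s6')
a=cv2.imread('pics/w6.png')[60:300,60:460];b=cv2.imread('pics/s6.png')[130:290,270:440]
cv2.imwrite('pics/v6.png',np.vstack([cv2.resize(a,(560,336)),cv2.resize(b,(280,264))[:, :].repeat(2,1)[:,:560]]) if 0 else np.hstack([cv2.resize(a,(440,264)),cv2.resize(b,(350,264),interpolation=cv2.INTER_CUBIC)]))
```

```text
clock 19.3167 pos [0.64421047 0.01678579 0.18205173] turn [-0.13  0.02 -0.04] shift cm (after turn) [0.21 0.02 0.02] F [ 0.6  0.6 -0.5] M [-0.02  0.15 -0.03] open 0.886
```

View pics/v6.png

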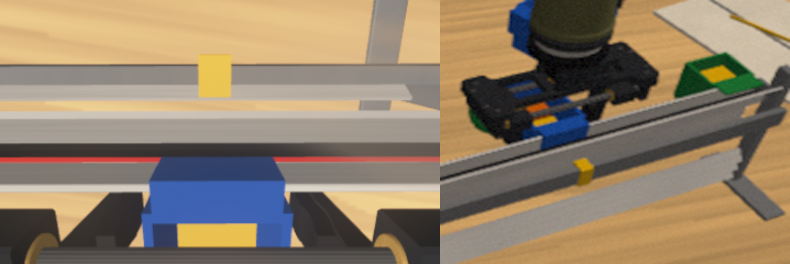

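Shown: the fingers are open clear of the bin, which hangs from the rail, with its middle (column 218) aligned to the tag (215). I'll check the red bar's drop by casting its lower edge onto the plate's back plane, before and after.

```bash
cat > bar.py <<'E'
from h import *
def bar(f):
    h=np.array([np.cos(np.radians(8.6)),np.sin(np.radians(8.6)),0]);F=np.array([.6677,.0218,0])
    a=cv2.imread(f'pics/{f}.png');hs=cv2.cvtColor(a,cv2.COLOR_BGR2HSV)
    m=cv2.inRange(hs,(0,110,80),(8,255,255))|cv2.inRange(hs,(172,110,80),(180,255,255))
    for u in(60,110,360,400):
        w=np.where(m[80:260,u])[0]+80
        if not len(w): continue
        g=a[:,u].astype(int).sum(1);vt=w.max()+2+next(i for i,x in enumerate(g[w.max()+2:]) if x>480)
        out=[]
        for v in(w.max()+.5,vt-.2):
            o,d=ray(f,u,v);out.append((o+d*(((F-o)@h)/(d@h)))[2].round(4))
        print(f,u,'bar z, plate top z',out, 'diff',round(out[1]-out[0],4))
E
python3 - <<'E'
from bar import bar
for f in('w4','w5','w6'): bar(f)
E
```

```text
w4 60 bar z, plate top z [np.float64(0.1816), np.float64(0.2041)] diff 0.0225
w4 110 bar z, plate top z [np.float64(0.1817), np.float64(0.2041)] diff 0.0224
w4 360 bar z, plate top z [np.float64(0.1822), np.float64(0.2024)] diff 0.0202
w4 400 bar z, plate top z [np.float64(0.1795), np.float64(0.2024)] diff 0.0229
w5 60 bar z, plate top z [np.float64(0.1814), np.float64(0.2022)] diff 0.0208
w5 110 bar z, plate top z [np.float64(0.1815), np.float64(0.2024)] diff 0.0209
w5 360 bar z, plate top z [np.float64(0.1804), np.float64(0.2031)] diff 0.0227
w5 400 bar z, plate top z [np.float64(0.1805), np.float64(0.2032)] diff 0.0227
w6 60 bar z, plate top z [np.float64(0.1766), np.float64(0.203)] diff 0.0264
w6 110 bar z, plate top z [np.float64(0.1767), np.float64(0.2031)] diff 0.0264
w6 360 bar z, plate top z [np.float64(0.1758), np.float64(0.2025)] diff 0.0267
w6 400 bar z, plate top z [np.float64(0.1759), np.float64(0.2025)] diff 0.0266
```

The bar was about 21.5 mm below the plate top and is now 26.5 mm below it. The expected figures are 21 and 26, so the lip is fully home. Retreating straight up, then one more check.

Request:
drive_tool:
  deltas:
    - [[0,0,0],[-0.3,0,0],7.8]
    - [[0,0,0],[-1,0,0],7.8]
    - [[0,0,0],[-1.5,0,0],7.8]
    - [[0,0,0],[-2,0,0],7.8]
    - [[0,0,0],[-2,0,0],7.8]
    - [[0,0,0],[-2,0,0],7.8]
    - [[0,0,0],[-1,0,0],7.8]
    - [[0,0,0],[0,0,0],7.8]
    - [[0,0,0],[0,0,0],7.8]
    - [[0,0,0],[0,0,0],7.8]

```text
clock: 20.25
tool_pos: [0.6437, 0.0168, 0.2795]
eef_rot: [-0.705, -0.052, 0.706, -0.053]
contact_force: [-0.5, 0.3, 0.9]
opening: 0.883
```

Run:
```python
from h import *
from bar import bar
goal([.644,.0166,.18],np.radians(8.6))
snap('wrist','w7');snap('scene','s7')
bar('w7')
a=cv2.imread('pics/w7.png')[60:300,60:460];b=cv2.imread('pics/s7.png')
cv2.imwrite('pics/v7.png',np.hstack([cv2.resize(a,(400,240)),cv2.resize(b,(400,300))[40:280]]))
```

```text
clock 20.25 pos [0.6436734  0.01680388 0.27949432] turn [-0.13  0.09 -0.04] shift cm (after turn) [ 9.95  0.03 -0.03] F [-0.5  0.3  0.9] M [ 0.01  0.15 -0.01] open 0.883
w7 60 bar z, plate top z [np.float64(0.1761), np.float64(0.2035)] diff 0.0274
w7 110 bar z, plate top z [np.float64(0.1765), np.float64(0.2037)] diff 0.0272
w7 360 bar z, plate top z [np.float64(0.1741), np.float64(0.2052)] diff 0.0311
w7 400 bar z, plate top z [np.float64(0.1744), np.float64(0.2054)] diff 0.031
```

View pics/v7.png

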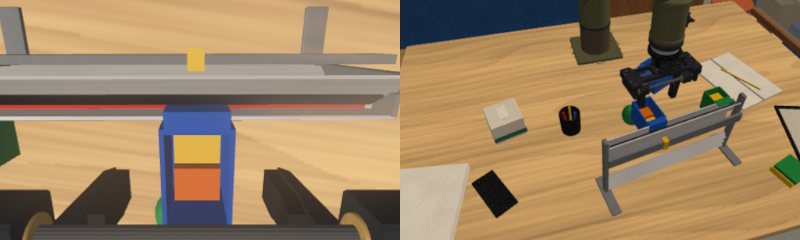

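The bin hangs level on the rail, in line with the tag (197 against 196 in the crop). The bar is still down, the arm is clear, and the pot, apple and tissue box look to be where they were. Handing in.

```bash
python3 -c "
from plant import r
print(r.finish_job())"
```

```text
the job is handed in; nothing more can be done
None
```

The small blue bin is hanging by its lip on the rail, in line with the yellow tag. I handed the job in at about 20 s of the 53 s allowed.

**How it went:** I gripped the bin at 59.6 mm and lifted it over the rail. I felt the lip against the back of the front plate at 5.9 N, then pushed it down in small steps. It stopped dead at 18 N, so it was under the 30 N limit. I eased off, opened the fingers and withdrew straight up.

**Last checks:**
- **Seating:** Before I let go, the red bar went from about 21.5 mm to 26.5 mm below the plate top (21 mm and 26 mm expected), so the lip was fully home. After the withdrawal it was still down. Two of the four readings then were off, at 31 mm; the other two read 27 mm. I put that down to the flatter viewing angle.
- **Position:** The bin's middle is within about 2 mm of the tag's line.
- **Everything else:** The contact force was about zero with the arm clear. The pot, apple and tissue box looked unmoved in the scene picture; I did not measure them.

**One mistake:** my first half turn of the tool went the wrong way. Joint 7 ran to its limit, and joint 3 read -1.473 against its limit of -1.47. I turned it back with nothing touched. I don't know whether that small overrun counts as passing the joint range.

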